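Clear the melting board and pick out the heaviest metal tin

TASK

Get the goldsmith's melting board ready for the next pour: take the two copper casting buttons off the board and put them in the scrap pan, leaving the crucible where it stands. Then heft the three closed aluminium tins one at a time, from the robot's left to its right, lifting each well off the bench and setting it back down upright, to feel which holds the most metal. Finish while holding the heaviest one upright over the cleared board, its base about 15 cm or more above the bench and still, with the other two standing on the bench; knock no tin over and leave the rest of the bench as it is.

Things in the scene. Friction and masses are not known exactly. Their poses are not given: they have to be found in the camera images.
- tin_left: Leftmost (largest y) of three identical closed aluminium tins: 60 mm diameter, 60 mm tall, origin at the centre of the underside, z up; grip the upper half (30 to 60 mm up). Unseen metal in it rests on its floor (collider tin_left_c0) and may shift 1 to 2 mm. One tin weighs 0.41 to 0.50 kg in all, the other two 0.17 to 0.25 kg each; any place can have the heavy one.
- tin_middle: The middle one of the three tins, the same in shape and size (60 mm diameter, 60 mm tall, origin at the centre of its underside). Neighbouring tins stand in a loose row with at least 30 mm clear between them sideways (in y); free room before and behind them (in x) is at least 35 mm, but for the low pliers in front (12 mm tall). Its floor is collider tin_middle_c0.
- tin_right: The rightmost (smallest y) of the three tins, the same in shape and size (60 mm diameter, 60 mm tall, origin at the centre of its underside). Its floor is collider tin_right_c0.
- button_a: Copper casting button with its sawn-off sprue stub: a disc of 28 mm diameter and 12 mm thick lying flat, with an upright round stub of 12 mm diameter on its middle that reaches to 36 mm above the underside. About 80 g. Origin at the centre of the underside, z up along the stub. Stands on the robot's side of the board, left (+y of the board).
- button_b: The second casting button, identical (disc 28 mm diameter, 12 mm thick, stub 12 mm diameter, 36 mm tall overall). Stands on the robot's side of the board, right (-y of the board); at least 60 mm from the first, centre to centre.
- board_top (a point): Centre of the upper face of the fixed white heatproof melting board, 200 mm (its x) by 160 mm (its y), 20 mm thick, so this point is 20 mm above the bench. Its axes are the board's own.
- bin_in (a point): Centre of the inner floor (3 mm above the bench) of the fixed open scrap pan of sheet steel: outside 140 mm (its x) by 120 mm (its y) by 60 mm tall, walls 3 mm, rim at 60 mm above the bench, rolled edge 6 mm thick. Axes are the pan's own.
- crucible: Small terracotta-brown melting crucible, an open dish of 64 mm diameter and 30 mm tall, loose on the far half of the board. Origin at the centre of its underside. Must stay put.
- tea: Amber tea glass, 72 mm diameter, 85 mm tall, standing behind the tins. Bystander, origin at the centre of its underside.
- flux: Small white flux jar with black lid, 39 mm diameter, 38 mm tall, between the board and the tins, towards the back. Bystander, origin at the centre of its underside.
- pliers: Pliers with blue handles, 140 mm long, 12 mm thick, lying on the bench between robot and tins. Bystander, origin near their middle.
- file: Flat file with a wooden handle, 205 mm long, 18 mm thick, lying on the bench between robot and board. Bystander, origin near its middle.

How it is judged:
By the outcome, as a careful person would: the job done as asked, in the order asked, and still so for the second after the job is handed in, while the arm keeps its last pose, push and grip.
It also fails if it takes over 72 s, if anything falls off the work surface, if the arm or the gripper's body presses on something with over 40 N, if the wrist force passes 120 N, or if a joint passes its speed limit or range.

ROBOT

A 6-joint arm with a two-finger parallel gripper is mounted at the origin on the work surface. World frame = base frame: x ahead of the robot, y to its left, z up, the work surface at z = 0. Lengths are in m, angles in rad, forces in N, time in s.
With the tool pointing down it reaches from about 0.225 to 0.875 m from the base axis. Payload 3.4 kg.
Tool frame: the origin (TCP) lies midway between the tips of the shut fingers; the grasp point (between the pads) lies 19 mm behind it (manip.tcp_to_grasp is the distance from the TCP to the grasp point, in m); x points along the fingers, y is the direction in which the jaws open and shut, and the axes are right-handed (so a half turn about x gives the same grasp; the last joint's range is limited). The gripper opens to 85 mm and grips with 20 to 120 N. Pads are 22 mm wide; open, the fingers measure 114 mm over their backs; the gripper's body (76 mm by 85 mm) begins 54 mm behind the grasp point. The pads swing forward as they close: fully open they stand 13 mm farther back than shut.
Start: joints at [1.123, 0.276, 1.505, -0, 1.361, -0.121], TCP at [0.185, 0.545, 0.231] pointing down, gripper open.
Joint ranges: [-2.89, 2.89], [-0.75, 2.08], [0.22, 2.7], [-1.18, 4.32], [0.11, 2.71], [-2.7, 2.7]. Speed limits (rad/s): [2.57, 2.57, 3.14, 3.14, 3.14, 3.14].

INTERFACE

Orientations are given as a unit quaternion [w, x, y, z].
In Python, from rig import readout, eyes, job, manip gives the robot as it stands. The module is installed in compiled form; this text tells all that it offers.
- The arm moves only by the tool carry_out, never from a script. Its argument "deltas" is one flat list of numbers, 7 for each row, row after row: the shift along the tool's x, y, z scaled (see below), then the turn, a rotation vector about the tool's x, y, z scaled (see below), then the opening, from -1 (shut) to 1 (fully open). In form: [dx, dy, dz, ax, ay, az, grip, dx, dy, dz, ax, ay, az, grip, ...]. A call has 1 to 10 rows; each row shifts and turns the commanded pose from where the row before left it, along the tool's axes as they then stand; what a row does not reach is not made up. The controller multiplies each number of a shift by 60 mm and each number of a turn by 4 degrees. A row lasts 1/8 s, in which the tool goes at most 62.5 mm and 10.7 degrees, less where a joint would pass 70% of its speed; a pose out of reach is approached as far as the arm can. A call with a number of a shift or a turn outside -1 to 1 is refused whole. A call with a gripper value outside its range is refused whole. The fingers move at their own pace and stop on an object; "newtons" is the grip in N (left out, the last holds). Time passes only in rows, so rows that do not move let the fingers close. It gives the time, the measured TCP pose, the force and the opening at its end, in the units of the state.
- readout.get_state(): the state, without advancing time (a new reading comes with each control period).
- eyes.get_image(name): name is "side" or "top"; returns a dict with "color" (420x560x3 uint8, red, green, blue), "z_map" (420x560 float32, m along the optical axis (not along the pixel's ray), 0 where there is no reading), "mtx" (3x3 intrinsics, pixels), "origin" and "orientation" of the camera in the world. Camera axes: x right, y down, z forward; pixel columns grow to the right and rows downward; lengths in m; the calibration is good to about 2 mm. A picture is of the moment at which its call begins.
- job.sign_off(): hands the job in, once; it reports no verdict.
The state is a dict: "clock": time; "qpos": joint angles; "qd": joint speeds; "effort": joint torques, N m; "position": TCP position; "ee_rot": TCP orientation; "contact_force": force on the tool from outside, world axes, zero at the start; "moment": the same for the moment, N m; "width": finger opening in m.
Only numpy, scipy, OpenCV 4.12 (cv2) and the standard library are available. Lean on these libraries where they do the work, as an engineer would, in place of code of your own. Each camera call takes 0.05 s, during which the arm holds its last target.

## Working session

There is one attempt and no reset: what is moved stays moved. The work goes in short steps, Python scripts to look and compute and a tool call to move; the robot and the scene stay as the last step left them, time stands still between calls to the robot, and variables do not carry over. Pictures are saved under pics/ and viewed, and the job is handed in when it is done.

Besides the shell and the picture viewer there is one more tool, called as name(argument=value, ...), one argument or row to a line, values as JSON. carry_out: Moves the arm, as the interface text tells. Its arguments: {"type":"object","properties":{"deltas":{"type":"array"},"newtons":{"type":"number"}},"required":["deltas"]}

```bash
mkdir -p pics; ls
python3 - <<'E'
from rig import readout, eyes, job, manip
import cv2,numpy as np
s=readout.get_state(); print(s); print([a for a in dir(manip) if a[0]!='_'], manip.tcp_to_grasp)
for n in("side","top"):
    i=eyes.get_image(n); cv2.imwrite(f"pics/{n}0.png",i["color"][:,:,::-1]); print(n,i["mtx"],i["origin"],i["orientation"])
    np.savez(f"{n}0.npz",**i)
E
```

```text
pics
{'clock': 0.0, 'qpos': array([ 1.12296015e+00,  2.76609546e-01,  1.50612408e+00,  4.59966391e-06,
        1.36068995e+00, -1.21001565e-01]), 'qd': array([-0.00147806, -0.00055498,  0.00018302,  0.00076722, -0.00043301,
        0.00056623]), 'effort': array([ 1.51630491e-05, -4.16778910e+01, -2.45811009e+01,  2.41771966e-05,
        1.08595702e-02, -7.06936248e-06]), 'position': array([0.18437996, 0.54408873, 0.23043501]), 'ee_rot': array([ 0.69750254,  0.11441927,  0.69786887, -0.11566102]), 'contact_force': array([-0.13134562,  0.04301304,  0.24976014]), 'moment': array([0.02840005, 0.06450895, 0.03851994]), 'width': 0.08541451908775749}
['MotionError', 'tcp_to_grasp'] 0.0187
side [[382.68457508   0.         281.30246409]
 [  0.         382.68457508 210.34409316]
 [  0.           0.           1.        ]] [0.21761853 0.46879907 0.69674702] [ 0.10687149 -0.28720001  0.88784633 -0.34325434]
top [[397.40752486   0.         279.4857844 ]
 [  0.         397.40752486 208.47072017]
 [  0.           0.           1.        ]] [ 0.4365547  -0.0063912   0.88749603] [-0.02868799  0.70724092 -0.70414399  0.05628967]
```

View pics/top0.png

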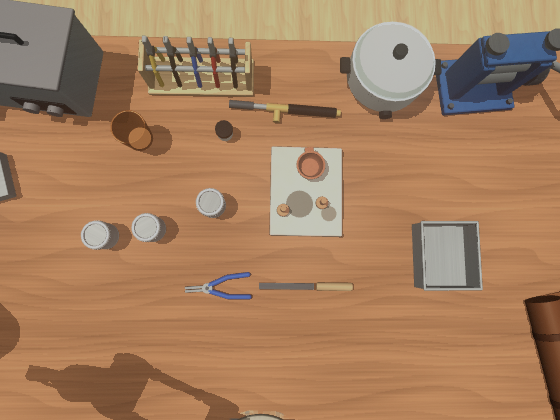

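View pics/side0.png

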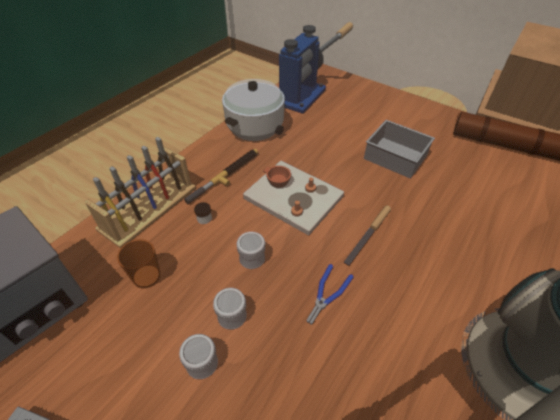

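```bash
cat > h.py <<'E'
import numpy as np,cv2
from scipy.spatial.transform import Rotation as R
def rot(q): return R.from_quat([q[1],q[2],q[3],q[0]]).as_matrix()
def cloud(i):
    h,w=i["z_map"].shape; v,u=np.mgrid[:h,:w]; K=i["mtx"]; z=i["z_map"]
    p=np.stack([(u-K[0,2])/K[0,0]*z,(v-K[1,2])/K[1,1]*z,z],-1)
    P=p@rot(i["orientation"]).T+i["origin"]; P[z==0]=np.nan; return P
def ray(i,u,v,h):
    K=i["mtx"]; d=rot(i["orientation"])@np.array([(u-K[0,2])/K[0,0],(v-K[1,2])/K[1,1],1.]); o=i["origin"]
    return o+d*(h-o[2])/d[2]
E
python3 - <<'E'
from h import *
for n in("top","side"):
    i=dict(np.load(n+"0.npz")); P=cloud(i); print(n)
    if n=="top":
        pts=dict(tl=(97,235,.06,.03),tm=(147,228,.06,.03),tr=(210,203,.06,.03),ba=(283,210,.056,.014),bb=(322,203,.056,.014),cr=(310,165,.05,.032),fl=(224,129,.038,.02),tea=(125,122,.085,.036),pan=(447,256,.003,.0))
    else:
        pts=dict(tl=(198,350,.06,.03),tm=(230,302,.06,.03),tr=(251,242,.06,.03),ba=(297,206,.056,.014),bb=(311,183,.056,.014),cr=(279,175,.05,.032),fl=(203,210,.038,.02),tea=(139,252,.085,.03))
    for k,(u,v,h,r) in pts.items():
        c=ray(i,u,v,h)
        d=np.hypot(P[...,0]-c[0],P[...,1]-c[1])
        if k[0]=='b':  # stub top
            m=(d<.03)&(P[...,2]>.045)&(P[...,2]<.07)
            m2=(d<.03)&(P[...,2]>.026)&(P[...,2]<.04)
            print(k,c.round(4),P[v,u].round(4),m.sum(),np.nanmean(P[m],0).round(4),m2.sum(),np.nanmean(P[m2],0).round(4))
        else:
            m=(d<r+.012)&(np.abs(P[...,2]-h)<.006)
            Q=P[m]
            if len(Q)>5:
                (cx,cy),rr=cv2.minEnclosingCircle(Q[:,:2].astype(np.float32)); 
                print(k,c.round(4),P[v,u].round(4),m.sum(),'circ',round(cx,4),round(cy,4),round(rr,4),'zmed',np.median(Q[:,2]).round(4))
    m=(P[...,2]>.05)&(P[...,2]<.07); m&=(P[...,1]<-.25)&(P[...,1]>-.5)&(P[...,0]>.2)&(P[...,0]<.45)
    print('pan',m.sum(), cv2.minAreaRect(P[m][:,:2].astype(np.float32)))
    m=(P[...,2]>.015)&(P[...,2]<.024)&(np.abs(P[...,1]+.06)<.13)&(P[...,0]>.32)&(P[...,0]<.6)
    print('board',m.sum(), cv2.minAreaRect(P[m][:,:2].astype(np.float32)))
E
```

```text
top
tl [0.4795 0.3348 0.06  ] [0.4797 0.3362 0.0565] 662 circ 0.4808 0.3396 0.0299 zmed 0.0579
tm [0.4943 0.2343 0.06  ] [0.4944 0.2349 0.058 ] 645 circ 0.4963 0.2385 0.0302 zmed 0.0579
tr [0.5472 0.1066 0.06  ] [0.5475 0.1068 0.0579] 610 circ 0.5511 0.1083 0.0297 zmed 0.058
ba [ 0.534  -0.0462  0.056 ] [ 0.5341 -0.0463  0.055 ] 27 [ 0.5376 -0.0465  0.0542] 97 [ 0.5372 -0.0465  0.031 ]
bb [ 0.5495 -0.1291  0.056 ] [ 0.5495 -0.1291  0.0559] 28 [ 0.5545 -0.1317  0.0548] 93 [ 0.5535 -0.1308  0.0311]
cr [ 0.6329 -0.1048  0.05  ] [ 0.6387 -0.1077  0.0253] 253 circ 0.6393 -0.1053 0.036 zmed 0.0491
fl [0.7143 0.0828 0.038 ] [0.7142 0.0827 0.0383] 247 circ 0.7165 0.0843 0.0197 zmed 0.0378
tea [0.7107 0.2809 0.085 ] [0.724  0.2948 0.0462] 244 circ 0.7022 0.2756 0.0364 zmed 0.0839
pan [ 0.4385 -0.4181  0.003 ] [ 0.4385 -0.419   0.0011] 89 circ 0.4385 -0.4182 0.0119 zmed 0.0017
pan 519 ((0.40825003385543823, -0.4006926715373993), (0.08147944509983063, 0.12705260515213013), 0.08236769586801529)
board 3660 ((0.4841521978378296, -0.10276235640048981), (0.1802404820919037, 0.23505523800849915), 88.
[... 334 characters left out ...]
.0439  0.0469] 29 [ 0.5365 -0.0453  0.0524] 82 [ 0.5356 -0.0439  0.031 ]
bb [ 0.5459 -0.1195  0.056 ] [ 0.552  -0.1303  0.0442] 29 [ 0.5535 -0.1314  0.052 ] 64 [ 0.5528 -0.1289  0.0313]
cr [ 0.6289 -0.1022  0.05  ] [ 0.6438 -0.1229  0.0266] 174 circ 0.6373 -0.1048 0.0353 zmed 0.0484
fl [0.7087 0.0879 0.038 ] [0.7095 0.0873 0.037 ] 180 circ 0.7142 0.0827 0.0214 zmed 0.0369
tea [0.6977 0.2697 0.085 ] [0.7235 0.259  0.0522] 255 circ 0.7008 0.2746 0.0368 zmed 0.0833
pan 308 ((0.40843474864959717, -0.399777352809906), (0.1288858950138092, 0.08252634108066559), 89.94111633300781)
board 2191 ((0.48280614614486694, -0.10077819973230362), (0.24137084186077118, 0.1636914610862732), 2.6646361351013184)
```

Run:
```python
from h import *
a=cv2.imread("pics/top0.png")[140:245,260:360]; b=cv2.imread("pics/side0.png")[155:235,240:350]
cv2.imwrite("pics/crop0.png",np.hstack([cv2.resize(a,(400,420),interpolation=2),cv2.resize(b,(400,420),interpolation=2)]))
```

```text
(no output)
```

View pics/crop0.png

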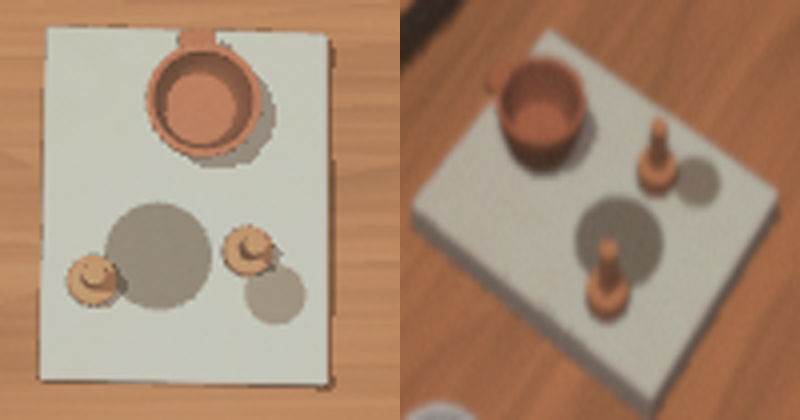

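Run:
```python
from h import *
from rig import readout
s=readout.get_state(); print(rot(s["ee_rot"]).round(4)) 
i=dict(np.load("top0.npz"))
c=np.array([ray(i,u,v,.02) for u,v in((271.5,147.5),(342,148.5),(342.5,236),(270,235))]); print(c.round(4),c.mean(0))
P=cloud(i)
m=(P[...,2]>.045)&(P[...,2]<.075)&(P[...,1]<-.3)&(P[...,1]>-.55)&(P[...,0]>.3)&(P[...,0]<.6)
print(cv2.minAreaRect(P[m][:,:2].astype(np.float32)))
m=(P[...,2]<.01)&(P[...,1]<-.33)&(P[...,1]>-.47)&(P[...,0]>.37)&(P[...,0]<.51); 
for a in (0,1): print(np.nanpercentile(P[m][:,a],[0,50,100]))
j=dict(np.load("side0.npz")); P=cloud(j)
m=(P[...,2]>.045)&(P[...,2]<.075)&(P[...,1]<-.3)&(P[...,1]>-.55)&(P[...,0]>.3)&(P[...,0]<.6)
print(cv2.minAreaRect(P[m][:,:2].astype(np.float32)))
# stub top centroid by color at plane
```

```text
[[-8.000e-04  3.210e-01  9.471e-01]
 [-1.500e-03  9.471e-01 -3.210e-01]
 [-1.000e+00 -1.700e-03 -2.000e-04]]
[[ 0.679  -0.022   0.02  ]
 [ 0.6787 -0.1811  0.02  ]
 [ 0.4816 -0.1788  0.02  ]
 [ 0.4831 -0.0196  0.02  ]] [ 0.58058542 -0.10039505  0.02      ]
((0.43997621536254883, -0.4005586802959442), (0.14511333405971527, 0.12713490426540375), 0.1922362744808197)
[0.37046644 0.4385379  0.50831173]
[-0.46059595 -0.40666855 -0.33004509]
((0.44002658128738403, -0.39992809295654297), (0.13027560710906982, 0.14571021497249603), 89.93671417236328)
```

carry_out(
  deltas=[0, 0, 0, 1, 0, 0, 0, 0, 0, 0, 1, 0, 0, 0, 0, 0, 0, 1, 0, 0, 0, 0, 0, 0, 1, 0, 0, 0, 0, 0, 0, 1, 0, 0, 0, 0, 0, 0, 1, 0, 0, 0, 0, 0, 0, 1, 0, 0, 0, 0, 0, 0, 1, 0, 0, 0, 0, 0, 0, 1, 0, 0, 0, 0, 0, 0, 1, 0, 0, 0],
  newtons=40,
)

```text
clock: 1.35
position: [0.1845, 0.5443, 0.2308]
ee_rot: [0.616, 0.347, 0.616, -0.348]
contact_force: [0.7, -0.8, -0.4]
width: 0.0426
```

carry_out(
  deltas=[0, 0, 0, 1, 0, 0, 0, 0, 0, 0, 1, 0, 0, 0, 0, 0, 0, 1, 0, 0, 0, 0, 0, 0, 1, 0, 0, 0, 0, 0, 0, 1, 0, 0, 0, 0, 0, 0, 1, 0, 0, 0, 0, 0, 0, 1, 0, 0, 0, 0, 0, 0, 0.82, 0, 0, 0],
)

```text
clock: 2.35
position: [0.1845, 0.5443, 0.2308]
ee_rot: [-0.5, -0.5, -0.499, 0.501]
contact_force: [0.5, -0.3, -0.0]
width: 0.0426
```

carry_out(
  deltas=[0, 0.49, 0.82, 0, 0, 0, 0, 0, 0.49, 0.82, 0, 0, 0, 0, 0, 0.49, 0.82, 0, 0, 0, 0, 0, 0.49, 0.82, 0, 0, 0, 0, 0, 0.49, 0.82, 0, 0, 0, 0, 0, 0.49, 0.82, 0, 0, 0, 0, 0, 0.49, 0.82, 0, 0, 0, 0, 0, 0.49, 0.82, 0, 0, 0, 0, 0, 0.49, 0.82, 0, 0, 0, 0, 0, 0.49, 0.82, 0, 0, 0, 0],
)

```text
clock: 3.6
position: [0.4791, 0.0509, 0.2311]
ee_rot: [0.5, 0.5, 0.5, -0.5]
contact_force: [1.2, 0.7, 0.6]
width: 0.0428
```

carry_out(
  deltas=[0, 0.49, 0.82, 0, 0, 0, 0, 0, 0.49, 0.82, 0, 0, 0, 0, 0.6, 0, 0, 0, 0, 0, 0, 0.8, 0, 0, 0, 0, 0, 0, 0.6, 0, 0, 0, 0, 0, 0, 0, 0, 0, 0, 0, 0, 0, 0, 0, 0, 0, 0, 0, 0],
)

```text
clock: 4.47
position: [0.5383, -0.046, 0.1124]
ee_rot: [0.501, 0.5, 0.499, -0.5]
contact_force: [0.2, 0.1, 0.6]
width: 0.0429
```

carry_out(
  deltas=[0.5, -0.02, 0, 0, 0, 0, 0, 0.5, 0, 0, 0, 0, 0, 0, 0.28, 0, 0, 0, 0, 0, 0, 0, 0, 0, 0, 0, 0, 0, 0, 0, 0, 0, 0, 0, -1, 0, 0, 0, 0, 0, 0, -1, 0, 0, 0, 0, 0, 0, -1, 0, 0, 0, 0, 0, 0, -1, 0, 0, 0, 0, 0, 0, -1],
)

```text
clock: 5.6
position: [0.5376, -0.0461, 0.036]
ee_rot: [0.501, 0.501, 0.499, -0.499]
contact_force: [0.3, 0.4, 6.4]
width: 0.0102
```

carry_out(
  deltas=[-0.1, 0, 0, 0, 0, 0, -1, -0.4, 0, 0, 0, 0, 0, -1, -0.7, 0, 0, 0, 0, 0, -1, -0.7, 0, 0, 0, 0, 0, -1, 0, 0, 0, 0, 0, 0, -1],
)

```text
clock: 6.22
position: [0.5385, -0.0463, 0.1521]
ee_rot: [0.502, 0.502, 0.498, -0.498]
contact_force: [0.2, 0.0, -1.1]
width: 0.01
```

```bash
cat > snap.py <<'E'
import sys,cv2,numpy as np
from rig import eyes,readout
n,tag=sys.argv[1:3]; i=eyes.get_image(n); np.savez(f"{n}{tag}.npz",**i); im=i["color"][:,:,::-1]
if len(sys.argv)>3:
    a,b,c,d=map(int,sys.argv[3:7]); im=cv2.resize(im[b:d,a:c],None,fx=3,fy=3,interpolation=2)
cv2.imwrite(f"pics/{n}{tag}.png",im); s=readout.get_state(); print(s["clock"],s["contact_force"],s["width"])
E
python3 snap.py side 1 200 100 400 260
```

```text
6.275 [-0.01266663  0.01066551 -1.50903074] 0.009949184676764214
```

View pics/side1.png

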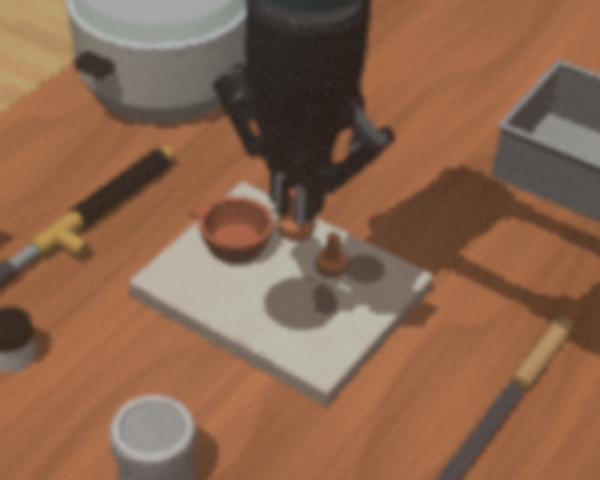

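carry_out(
  deltas=[0, -0.15, 0.74, 0, 0, 0, -1, 0, -0.15, 0.74, 0, 0, 0, -1, 0, -0.15, 0.74, 0, 0, 0, -1, 0, -0.15, 0.74, 0, 0, 0, -1, 0, -0.15, 0.74, 0, 0, 0, -1, 0, -0.15, 0.74, 0, 0, 0, -1, 0, -0.15, 0.74, 0, 0, 0, -1, 0, -0.15, 0.74, 0, 0, 0, -1, 0, 0, 0, 0, 0, 0, -1, 0, 0, 0, 0, 0, 0, -1],
)

```text
clock: 7.52
position: [0.4632, -0.3998, 0.1467]
ee_rot: [0.498, 0.5, 0.501, -0.5]
contact_force: [-0.2, 0.6, -1.0]
width: 0.0105
```

Run:
```python
from h import *
from rig import readout
s=readout.get_state(); print(s["position"],s["contact_force"],rot(s["ee_rot"]).round(4))
```

```text
[ 0.46323144 -0.39981408  0.14672677] [-0.18145351  0.58325619 -1.0089363 ] [[-2.3e-03  1.0e+00 -7.0e-04]
 [ 3.6e-03 -7.0e-04 -1.0e+00]
 [-1.0e+00 -2.3e-03 -3.6e-03]]
```

carry_out(
  deltas=[0.7, 0.05, 0, 0, 0, 0, -1, 0.7, 0, 0, 0, 0, 0, -1, 0.5, 0, 0, 0, 0, 0, -1, 0.05, 0, 0, 0, 0, 0, -1, 0, 0, 0, 0, 0, 0, -1, 0, 0, 0, 0, 0, 0, -0.35, 0, 0, 0, 0, 0, 0, -0.35, 0, 0, 0, 0, 0, 0, -0.35],
)

```text
clock: 8.52
position: [0.4674, -0.4014, 0.0324]
ee_rot: [0.501, 0.5, 0.499, -0.5]
contact_force: [0.1, -0.1, 0.4]
width: 0.0278
```

carry_out(
  deltas=[-0.3, 0, 0, 0, 0, 0, -0.35, -0.8, 0, 0, 0, 0, 0, -0.35, -0.9, 0, 0, 0, 0, 0, 0, 0, 0, 0, 0, 0, 0, 0],
)

```text
clock: 9.02
position: [0.4695, -0.4036, 0.1571]
ee_rot: [0.504, 0.5, 0.496, -0.5]
contact_force: [0.4, -0.3, -0.9]
width: 0.0427
```

```bash
python3 snap.py side 2 330 90 480 210; python3 snap.py top 2
```

```text
9.075 [ 0.50798461 -0.25252215  0.12397913] 0.042414068469424825
9.125 [-0.15909071  1.07131487 -0.60590788] 0.042979139805050554
```

View pics/side2.png

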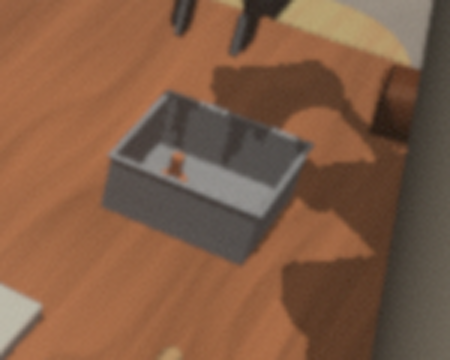

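View pics/top2.png

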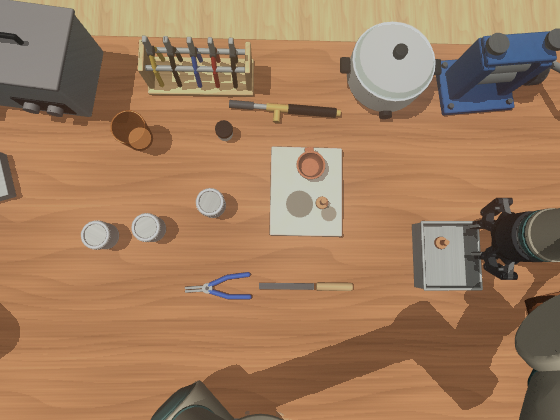

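carry_out(
  deltas=[0, 0.23, -0.76, 0, 0, 0, 0, 0, 0.23, -0.76, 0, 0, 0, 0, 0, 0.23, -0.76, 0, 0, 0, 0, 0, 0.23, -0.76, 0, 0, 0, 0, 0, 0.23, -0.76, 0, 0, 0, 0, 0, 0.23, -0.76, 0, 0, 0, 0, 0.5, 0, 0, 0, 0, 0, 0, 0.4, 0, 0, 0, 0, 0, 0, 0, 0, 0, 0, 0, 0, 0, 0, 0, 0, 0, 0, 0, 0],
)

```text
clock: 10.38
position: [0.5499, -0.1275, 0.0973]
ee_rot: [-0.5, -0.5, -0.5, 0.5]
contact_force: [0.6, -0.3, 0.1]
width: 0.0426
```

Run:
```python
from h import *
from rig import readout
s=readout.get_state(); print(s["position"],s["contact_force"],rot(s["ee_rot"]).round(4))
```

```text
[ 0.54987631 -0.12754371  0.09727836] [ 0.5656982  -0.2669208   0.11348589] [[-7.e-04  1.e+00 -4.e-04]
 [ 4.e-04 -4.e-04 -1.e+00]
 [-1.e+00 -7.e-04 -4.e-04]]
```

Need x +4 mm, y −4 mm; down 61 mm.

carry_out(
  deltas=[0.4, 0.07, 0.06, 0, 0, 0, 0, 0.4, 0, 0, 0, 0, 0, 0, 0.21, 0, 0, 0, 0, 0, 0, 0, 0, 0, 0, 0, 0, 0, 0, 0, 0, 0, 0, 0, -1, 0, 0, 0, 0, 0, 0, -1, 0, 0, 0, 0, 0, 0, -1, 0, 0, 0, 0, 0, 0, -1, 0, 0, 0, 0, 0, 0, -1],
)

```text
clock: 11.5
position: [0.555, -0.1313, 0.038]
ee_rot: [0.501, 0.5, 0.499, -0.5]
contact_force: [-0.5, -0.7, 5.2]
width: 0.0102
```

carry_out(
  deltas=[-0.1, 0, 0, 0, 0, 0, -1, -0.4, 0, 0, 0, 0, 0, -1, -0.7, 0, 0, 0, 0, 0, -1, -0.7, 0, 0, 0, 0, 0, -1, 0, 0, 0, 0, 0, 0, -1],
)

```text
clock: 12.12
position: [0.5563, -0.1317, 0.1544]
ee_rot: [0.502, 0.501, 0.498, -0.499]
contact_force: [0.8, -0.6, -0.9]
width: 0.0104
```

```bash
python3 snap.py side 3 200 100 400 260
```

```text
12.175 [-0.50868694  1.30930646 -0.22817286] 0.010434367743463622
```

View pics/side3.png

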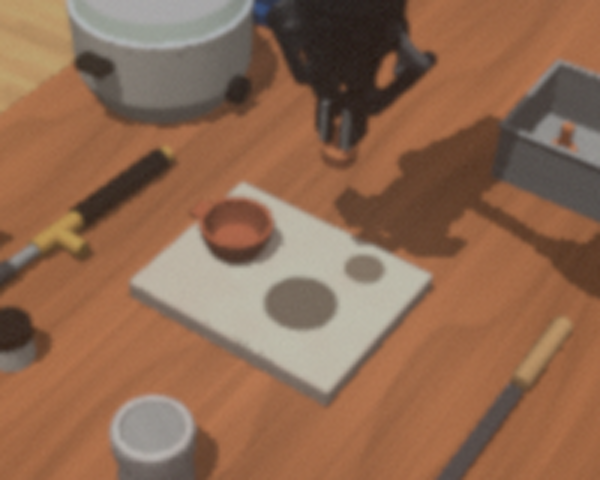

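carry_out(
  deltas=[0, -0.4, 0.75, 0, 0, 0, -1, 0, -0.4, 0.75, 0, 0, 0, -1, 0, -0.4, 0.75, 0, 0, 0, -1, 0, -0.4, 0.75, 0, 0, 0, -1, 0, -0.4, 0.75, 0, 0, 0, -1, 0, -0.4, 0.75, 0, 0, 0, -1, 0, 0, 0, 0, 0, 0, -1, 0, 0, 0, 0, 0, 0, -1],
)

```text
clock: 13.18
position: [0.4094, -0.3998, 0.1493]
ee_rot: [0.498, 0.501, 0.501, -0.5]
contact_force: [-0.5, 0.6, -1.4]
width: 0.0101
```

carry_out(
  deltas=[0.7, 0, 0, 0, 0, 0, -1, 0.7, 0, 0, 0, 0, 0, -1, 0.5, 0, 0, 0, 0, 0, -1, 0.05, 0, 0, 0, 0, 0, -1, 0, 0, 0, 0, 0, 0, -1, 0, 0, 0, 0, 0, 0, -0.35, 0, 0, 0, 0, 0, 0, -0.35, 0, 0, 0, 0, 0, 0, -0.35],
)

```text
clock: 14.18
position: [0.4104, -0.4014, 0.0347]
ee_rot: [0.5, 0.5, 0.499, -0.5]
contact_force: [0.9, -0.1, -1.0]
width: 0.0277
```

carry_out(
  deltas=[-0.3, 0, 0, 0, 0, 0, -0.35, -0.8, 0, 0, 0, 0, 0, -0.35, -0.9, 0, 0, 0, 0, 0, 0, 0, 0, 0, 0, 0, 0, 0],
)

```text
clock: 14.68
position: [0.4123, -0.4037, 0.1591]
ee_rot: [0.504, 0.5, 0.496, -0.5]
contact_force: [-0.8, 0.2, -0.9]
width: 0.0426
```

```bash
python3 snap.py top 4
python3 - <<'E'
from h import *
from rig import readout
s=readout.get_state(); print(s["position"],s["qpos"].round(2),rot(s["ee_rot"]).round(4))
E
```

```text
14.725 [-0.31501233 -0.17114091 -0.3281251 ] 0.04316440315528157
[ 0.41097355 -0.40218956  0.1564312 ] [-0.9   0.32  1.63  0.    1.18 -0.9 ] [[ 3.5e-03  1.0e+00 -3.0e-04]
 [-4.2e-03 -2.0e-04 -1.0e+00]
 [-1.0e+00  3.5e-03  4.2e-03]]
```

View pics/top4.png

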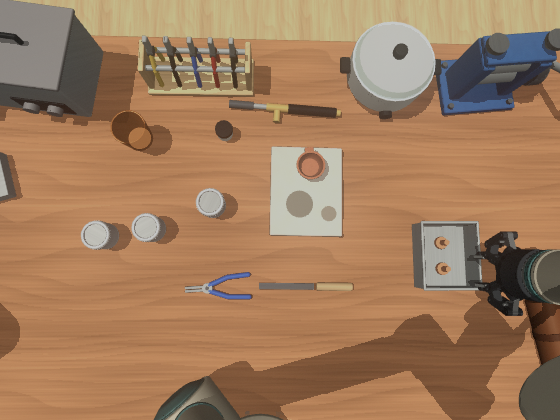

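carry_out(
  deltas=[0, 0.08, -0.88, 0, 0, 0, 1, 0, 0.08, -0.88, 0, 0, 0, 1, 0, 0.08, -0.88, 0, 0, 0, 1, 0, 0.08, -0.88, 0, 0, 0, 1, 0, 0.08, -0.88, 0, 0, 0, 1, 0, 0.08, -0.88, 0, 0, 0, 1, 0, 0.08, -0.88, 0, 0, 0, 1, 0, 0.08, -0.88, 0, 0, 0, 1, 0, 0.08, -0.88, 0, 0, 0, 1, 0, 0.08, -0.88, 0, 0, 0, 1],
)

```text
clock: 15.98
position: [0.457, 0.1285, 0.1526]
ee_rot: [-0.499, -0.499, -0.5, 0.501]
contact_force: [-0.1, 0.1, -0.4]
width: 0.0854
```

carry_out(
  deltas=[0, 0.08, -0.88, 0, 0, 0, 1, 0, 0.08, -0.88, 0, 0, 0, 1, 0, 0.08, -0.88, 0, 0, 0, 1, 0, 0.08, -0.88, 0, 0, 0, 1, 0, 0, 0, 0, 0, 0, 1, 0, 0, 0, 0, 0, 0, 1],
)

```text
clock: 16.73
position: [0.4763, 0.3373, 0.1524]
ee_rot: [-0.5, -0.499, -0.5, 0.501]
contact_force: [0.3, 0.4, 0.5]
width: 0.0857
```

carry_out(
  deltas=[0.6, 0.07, -0.04, 0, 0, 0, 1, 0.5, 0, 0, 0, 0, 0, 1, 0.5, 0, 0, 0, 0, 0, 1, 0.3, 0, 0, 0, 0, 0, 1, 0.2, 0, 0, 0, 0, 0, 1, 0, 0, 0, 0, 0, 0, 1, 0, 0, 0, 0, 0, 0, 1],
)

```text
clock: 17.6
position: [0.4822, 0.3405, 0.0287]
ee_rot: [0.5, 0.501, 0.5, -0.5]
contact_force: [-0.0, -0.1, 0.2]
width: 0.0853
```

```bash
python3 snap.py side 5 120 230 320 390
```

```text
17.65 [-0.69498803  0.32607794 -0.17823022] 0.08557540890015974
```

View pics/side5.png

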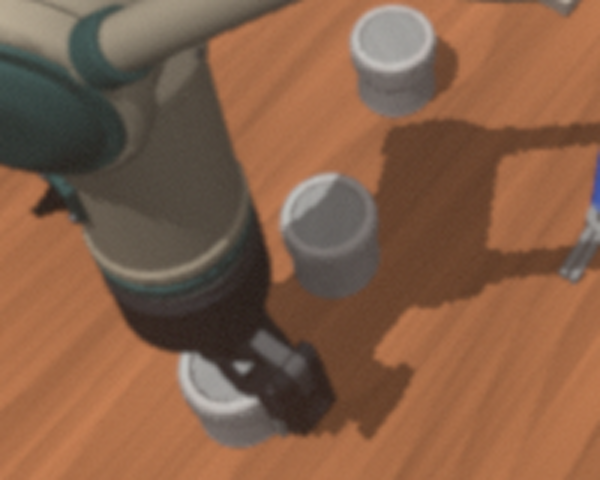

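carry_out(
  deltas=[0.05, -0.02, 0, 0, 0, 0, 1, 0, 0, 0, 0, 0, 0, -1, 0, 0, 0, 0, 0, 0, -1, 0, 0, 0, 0, 0, 0, -1, 0, 0, 0, 0, 0, 0, -1, 0, 0, 0, 0, 0, 0, -1],
  newtons=60,
)

```text
clock: 18.4
position: [0.4808, 0.3409, 0.0255]
ee_rot: [0.5, 0.5, 0.5, -0.5]
contact_force: [0.5, 0.4, 5.0]
width: 0.0587
```

carry_out(
  deltas=[-0.1, 0, 0, 0, 0, 0, -1, -0.3, 0, 0, 0, 0, 0, -1, -0.4, 0, 0, 0, 0, 0, -1, -0.4, 0, 0, 0, 0, 0, -1, -0.3, 0, 0, 0, 0, 0, -1, -0.1, 0, 0, 0, 0, 0, -1, 0, 0, 0, 0, 0, 0, -1, 0, 0, 0, 0, 0, 0, -1, 0, 0, 0, 0, 0, 0, -1],
)

```text
clock: 19.52
position: [0.4799, 0.3403, 0.12]
ee_rot: [-0.5, -0.499, -0.5, 0.501]
contact_force: [0.1, 0.5, -1.4]
width: 0.0586
```

```bash
cat > w.py <<'E'
from rig import eyes,readout
import numpy as np
f=[];e=[]
for k in range(6): 
    s=readout.get_state(); f.append(s["contact_force"]); e.append(s["effort"]); eyes.get_image("top")
print(np.mean(f,0),np.std(f,0),np.mean(e,0).round(3),s["position"],s["width"],s["clock"])
E
python3 w.py; python3 snap.py side 6 100 200 320 390
```

```text
[ 0.11612347  0.34495095 -1.76071506] [0.48409595 0.26967036 0.72597418] [ 2.0000e-03 -4.5833e+01 -2.2351e+01 -1.0000e-03  1.1000e-02  0.0000e+00] [0.48031853 0.34055108 0.12068512] 0.05842128255377643 19.775
19.875 [-0.35914     0.05198085 -1.63072195] 0.05876385205209821
```

View pics/side6.png

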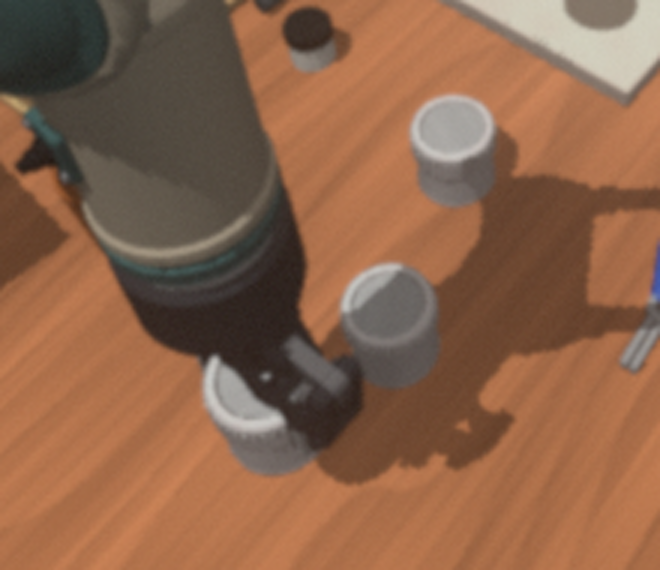

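carry_out(
  deltas=[0.4, 0, 0, 0, 0, 0, -1, 0.5, 0, 0, 0, 0, 0, -1, 0.4, 0, 0, 0, 0, 0, -1, 0.2, 0, 0, 0, 0, 0, -1, 0.05, 0, 0, 0, 0, 0, -1, 0, 0, 0, 0, 0, 0, -1, 0, 0, 0, 0, 0, 0, -1],
)

```text
clock: 20.75
position: [0.4811, 0.341, 0.0289]
ee_rot: [0.5, 0.501, 0.5, -0.499]
contact_force: [0.6, 0.6, -0.9]
width: 0.059
```

carry_out(
  deltas=[0.03, 0, 0, 0, 0, 0, -1, 0.03, 0, 0, 0, 0, 0, -1, 0, 0, 0, 0, 0, 0, -1],
)

```text
clock: 21.12
position: [0.4807, 0.3408, 0.0255]
ee_rot: [0.5, 0.5, 0.5, -0.5]
contact_force: [-1.1, -1.3, 4.6]
width: 0.0586
```

Contact with the bench. Release, go up and over to the middle tin.

carry_out(
  deltas=[0, 0, 0, 0, 0, 0, 1, 0, 0, 0, 0, 0, 0, 1, 0, 0, 0, 0, 0, 0, 1, -0.3, 0, 0, 0, 0, 0, 1, -0.7, 0, 0, 0, 0, 0, 1, -0.7, 0, 0, 0, 0, 0, 1, 0, 0.13, 0.84, 0, 0, 0, 1, 0, 0.13, 0.84, 0, 0, 0, 1, 0, 0, 0, 0, 0, 0, 1, 0, 0, 0, 0, 0, 0, 1],
)

```text
clock: 22.38
position: [0.4961, 0.2401, 0.1263]
ee_rot: [0.5, 0.5, 0.5, -0.5]
contact_force: [-0.8, 0.2, 0.6]
width: 0.0856
```

```bash
python3 w.py; python3 snap.py side 7 100 200 320 390; python3 snap.py top 7
```

```text
[-0.1063131  -0.14382452 -0.16355346] [0.5102069  0.45741215 0.46802365] [-4.1400e-01 -4.1311e+01 -2.1438e+01 -2.8000e-02  8.0000e-03  1.0000e-03] [0.49579763 0.2407909  0.12616965] 0.08568670532017002 22.625
22.725 [ 0.67802196  0.44405667 -0.66233612] 0.0856727594822233
22.775 [ 0.13145081 -0.30031339 -0.33019879] 0.08550832941262154
```

View pics/side7.png

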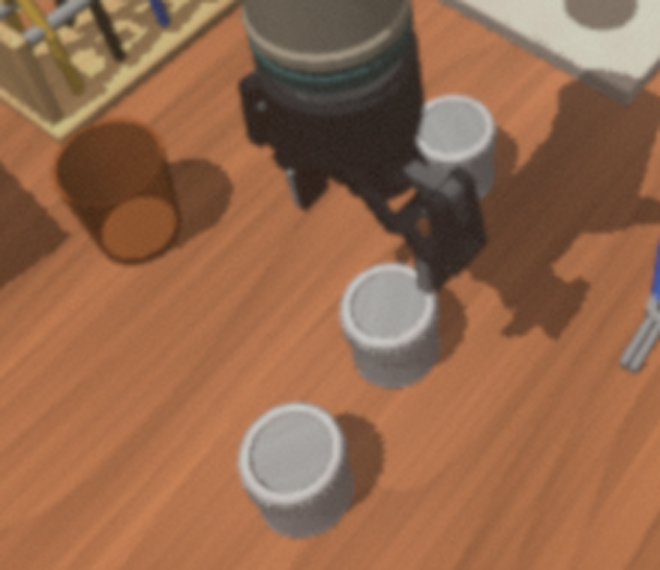

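carry_out(
  deltas=[0.5, 0, 0.03, 0, 0, 0, 1, 0.5, 0, 0, 0, 0, 0, 1, 0.4, 0, 0, 0, 0, 0, 1, 0.25, 0, 0, 0, 0, 0, 1, 0, 0, 0, 0, 0, 0, 1, 0, 0, 0, 0, 0, 0, 1, 0, 0, 0, 0, 0, 0, 1],
)

```text
clock: 23.65
position: [0.4968, 0.2383, 0.0283]
ee_rot: [0.5, 0.501, 0.5, -0.499]
contact_force: [-0.3, 0.4, 0.6]
width: 0.0856
```

carry_out(
  deltas=[0.04, -0.01, 0, 0, 0, 0, 1, 0, 0, 0, 0, 0, 0, -1, 0, 0, 0, 0, 0, 0, -1, 0, 0, 0, 0, 0, 0, -1, 0, 0, 0, 0, 0, 0, -1, 0, 0, 0, 0, 0, 0, -1],
  newtons=60,
)

```text
clock: 24.4
position: [0.4964, 0.2382, 0.0257]
ee_rot: [0.5, 0.501, 0.5, -0.499]
contact_force: [0.8, -0.1, 5.5]
width: 0.0586
```

carry_out(
  deltas=[-0.1, 0, 0, 0, 0, 0, -1, -0.3, 0, 0, 0, 0, 0, -1, -0.4, 0, 0, 0, 0, 0, -1, -0.4, 0, 0, 0, 0, 0, -1, -0.3, 0, 0, 0, 0, 0, -1, -0.1, 0, 0, 0, 0, 0, -1, 0, 0, 0, 0, 0, 0, -1, 0, 0, 0, 0, 0, 0, -1],
)

```text
clock: 25.4
position: [0.4944, 0.2377, 0.1197]
ee_rot: [-0.5, -0.499, -0.5, 0.501]
contact_force: [-0.1, 0.1, -4.8]
width: 0.0587
```

```bash
python3 w.py; python3 snap.py side 8 100 200 320 390
```

```text
[ 0.12545621  0.00645253 -4.54426735] [0.46256555 0.38686006 0.61540981] [ 9.0000e-03 -4.3809e+01 -2.2863e+01  1.0000e-03  1.2000e-02  0.0000e+00] [0.49512541 0.23789705 0.12040188] 0.058584085499457386 25.65
25.75 [ 0.29933228 -0.52988233 -4.35087983] 0.05833338828270572
```

View pics/side8.png

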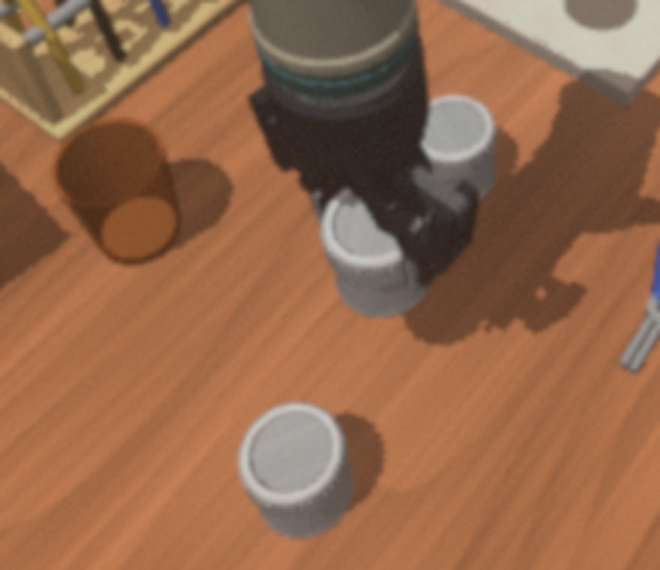

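Middle is about 4.5 N (≈0.46 kg), the heavy one. The task still calls for setting it down and hefting the right one.

carry_out(
  deltas=[0.4, 0, 0, 0, 0, 0, -1, 0.5, 0, 0, 0, 0, 0, -1, 0.4, 0, 0, 0, 0, 0, -1, 0.2, 0, 0, 0, 0, 0, -1, 0.05, 0, 0, 0, 0, 0, -1, 0, 0, 0, 0, 0, 0, -1, 0.03, 0, 0, 0, 0, 0, -1, 0.01, 0, 0, 0, 0, 0, -1, 0, 0, 0, 0, 0, 0, -1],
)

```text
clock: 26.88
position: [0.4955, 0.2381, 0.0258]
ee_rot: [0.5, 0.5, 0.5, -0.5]
contact_force: [0.3, -0.6, -4.3]
width: 0.0584
```

carry_out(
  deltas=[0.02, 0, 0, 0, 0, 0, -1, 0, 0, 0, 0, 0, 0, -1, 0, 0, 0, 0, 0, 0, -1],
)

```text
clock: 27.25
position: [0.4955, 0.238, 0.0257]
ee_rot: [0.5, 0.5, 0.5, -0.5]
contact_force: [-2.7, -1.0, 4.6]
width: 0.0587
```

Seated on the bench. Release and move to the right tin (0.5503, 0.1081).

carry_out(
  deltas=[0, 0, 0, 0, 0, 0, 1, 0, 0, 0, 0, 0, 0, 1, 0, 0, 0, 0, 0, 0, 1, -0.3, 0, 0, 0, 0, 0, 1, -0.7, 0, 0, 0, 0, 0, 1, -0.7, 0, 0, 0, 0, 0, 1, 0, 0.3, 0.73, 0, 0, 0, 1, 0, 0.3, 0.73, 0, 0, 0, 1, 0, 0.3, 0.73, 0, 0, 0, 1, 0, 0, 0, 0, 0, 0, 1],
)

```text
clock: 28.5
position: [0.5509, 0.1038, 0.1263]
ee_rot: [0.499, 0.501, 0.498, -0.501]
contact_force: [-0.6, 1.3, -1.1]
width: 0.0853
```

carry_out(
  deltas=[0, 0, 0, 0, 0, 0, 1],
)

```text
clock: 28.62
position: [0.549, 0.1068, 0.1261]
ee_rot: [-0.499, -0.5, -0.5, 0.5]
contact_force: [-0.3, 0.2, -0.1]
width: 0.0852
```

```bash
python3 snap.py side 9 100 180 320 390
```

```text
28.675 [ 0.21417756  0.82932019 -0.42602954] 0.08574841814639796
```

View pics/side9.png

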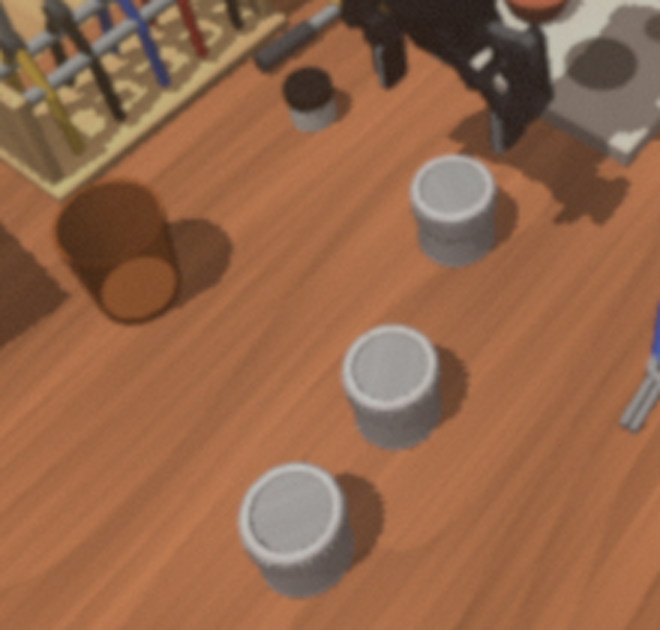

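carry_out(
  deltas=[0.5, 0.01, -0.02, 0, 0, 0, 1, 0.5, 0, 0, 0, 0, 0, 1, 0.4, 0, 0, 0, 0, 0, 1, 0.25, 0, 0, 0, 0, 0, 1, 0.03, 0, 0, 0, 0, 0, 1, 0, 0, 0, 0, 0, 0, 1, 0, 0, 0, 0, 0, 0, 1],
)

```text
clock: 29.55
position: [0.5508, 0.1079, 0.0265]
ee_rot: [0.5, 0.501, 0.5, -0.499]
contact_force: [-0.6, -0.0, -0.4]
width: 0.0854
```

carry_out(
  deltas=[0, 0, 0, 0, 0, 0, -1, 0, 0, 0, 0, 0, 0, -1, 0, 0, 0, 0, 0, 0, -1, 0, 0, 0, 0, 0, 0, -1, 0, 0, 0, 0, 0, 0, -1],
  newtons=60,
)

```text
clock: 30.18
position: [0.5507, 0.1078, 0.0265]
ee_rot: [0.5, 0.501, 0.5, -0.5]
contact_force: [0.1, -0.0, 6.2]
width: 0.0587
```

carry_out(
  deltas=[-0.1, 0, 0, 0, 0, 0, -1, -0.3, 0, 0, 0, 0, 0, -1, -0.4, 0, 0, 0, 0, 0, -1, -0.4, 0, 0, 0, 0, 0, -1, -0.3, 0, 0, 0, 0, 0, -1, -0.1, 0, 0, 0, 0, 0, -1, 0, 0, 0, 0, 0, 0, -1, 0, 0, 0, 0, 0, 0, -1],
)

```text
clock: 31.18
position: [0.5492, 0.1077, 0.1205]
ee_rot: [-0.499, -0.499, -0.5, 0.501]
contact_force: [0.2, 0.1, -2.3]
width: 0.0586
```

```bash
python3 w.py; python3 snap.py side 10 100 180 320 390
```

```text
[ 0.25309825  0.02993634 -2.42344844] [0.24067974 0.52047524 0.31262679] [ 4.0000e-03 -4.3644e+01 -2.2277e+01 -0.0000e+00  8.0000e-03 -0.0000e+00] [0.5497257  0.10775372 0.12096672] 0.05892920589913002 31.425
31.525 [-0.78915866 -0.35261937 -1.69734705] 0.05858598090759664
```

View pics/side10.png

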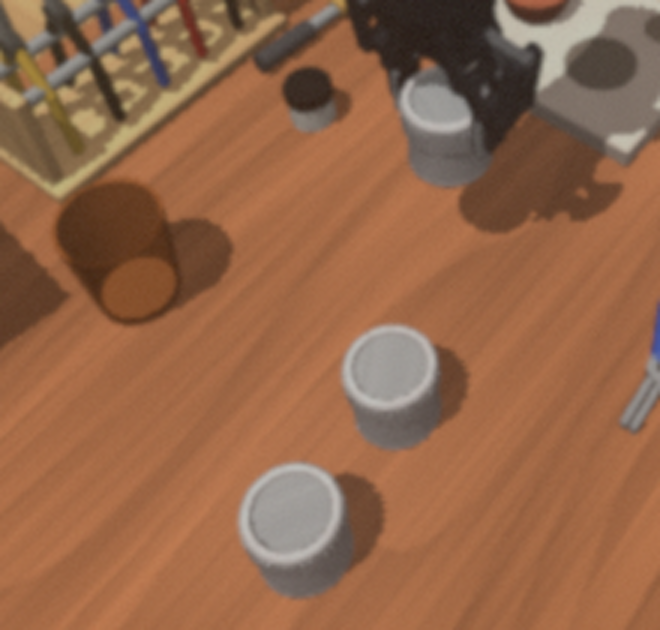

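Light (2.3 N). Set it back.

carry_out(
  deltas=[0.4, 0, 0, 0, 0, 0, -1, 0.5, 0, 0, 0, 0, 0, -1, 0.4, 0, 0, 0, 0, 0, -1, 0.2, 0, 0, 0, 0, 0, -1, 0.05, 0, 0, 0, 0, 0, -1, 0.02, 0, 0, 0, 0, 0, -1, 0, 0, 0, 0, 0, 0, -1, 0, 0, 0, 0, 0, 0, -1],
)

```text
clock: 32.52
position: [0.5504, 0.1078, 0.028]
ee_rot: [0.5, 0.5, 0.5, -0.5]
contact_force: [0.1, -0.0, -2.1]
width: 0.0583
```

carry_out(
  deltas=[0.025, 0, 0, 0, 0, 0, -1, 0.02, 0, 0, 0, 0, 0, -1, 0, 0, 0, 0, 0, 0, -1],
)

```text
clock: 32.9
position: [0.5504, 0.1078, 0.0265]
ee_rot: [0.5, 0.5, 0.5, -0.5]
contact_force: [-2.7, 0.4, 9.6]
width: 0.0587
```

carry_out(
  deltas=[0, 0, 0, 0, 0, 0, 1, 0, 0, 0, 0, 0, 0, 1, 0, 0, 0, 0, 0, 0, 1, -0.3, 0, 0, 0, 0, 0, 1, -0.7, 0, 0, 0, 0, 0, 1, -0.7, 0, 0, 0, 0, 0, 1, 0, -0.3, -0.73, 0, 0, 0, 1, 0, -0.3, -0.73, 0, 0, 0, 1, 0, -0.3, -0.73, 0, 0, 0, 1, 0, 0, 0, 0, 0, 0, 1],
)

```text
clock: 34.15
position: [0.4944, 0.2417, 0.1264]
ee_rot: [0.501, 0.499, 0.501, -0.499]
contact_force: [-0.2, -0.1, -1.1]
width: 0.0856
```

carry_out(
  deltas=[0, 0, 0, 0, 0, 0, 1, 0, 0, 0, 0, 0, 0, 1],
)

```text
clock: 34.4
position: [0.4965, 0.2382, 0.1265]
ee_rot: [-0.5, -0.5, -0.5, 0.5]
contact_force: [-0.2, 0.2, 0.3]
width: 0.0857
```

```bash
python3 snap.py side 11 100 180 320 390
python3 - <<'E'
from h import *
j=dict(np.load("side11.npz")); P=cloud(j)
for k,c in dict(tl=(.48,.34),tm=(.4955,.238),tr=(.55,.1078)).items():
    d=np.hypot(P[...,0]-c[0],P[...,1]-c[1]); m=(d<.042)&(np.abs(P[...,2]-.06)<.006)
    print(k,m.sum(),cv2.minEnclosingCircle(P[m][:,:2].astype(np.float32)))
E
```

```text
34.45 [ 0.23275343 -0.71975047  0.165869  ] 0.08548479705588134
tl 959 ((0.4803452789783478, 0.33941006660461426), 0.030160654336214066)
tm 722 ((0.49520406126976013, 0.23816654086112976), 0.029971959069371223)
tr 462 ((0.5499560236930847, 0.10829505324363708), 0.029880458489060402)
```

View pics/side11.png

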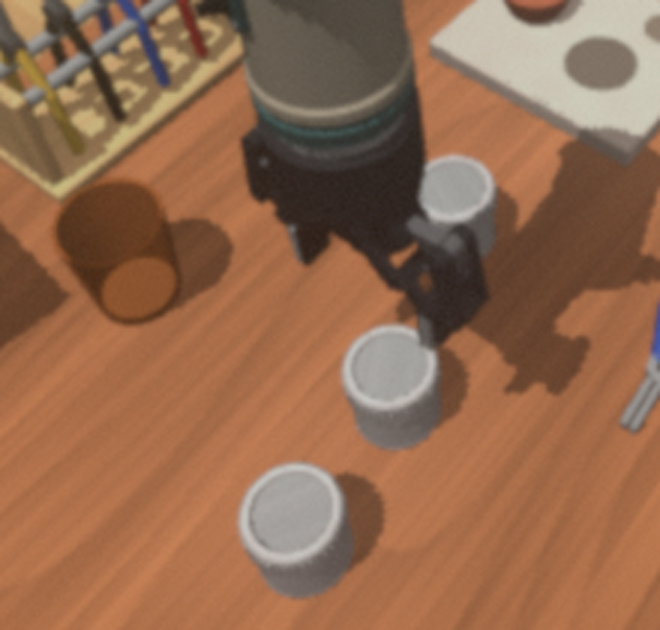

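All three stand upright in place, gripper above the middle one.

carry_out(
  deltas=[0.5, -0.02, 0, 0, 0, 0, 1, 0.5, 0, 0, 0, 0, 0, 1, 0.4, 0, 0, 0, 0, 0, 1, 0.25, 0, 0, 0, 0, 0, 1, 0.03, 0, 0, 0, 0, 0, 1, 0, 0, 0, 0, 0, 0, 1, 0, 0, 0, 0, 0, 0, 1],
)

```text
clock: 35.33
position: [0.4956, 0.2394, 0.0268]
ee_rot: [0.5, 0.501, 0.5, -0.499]
contact_force: [-0.2, -0.1, -0.3]
width: 0.0854
```

carry_out(
  deltas=[0, 0, 0, 0, 0, 0, -1, 0, 0, 0, 0, 0, 0, -1, 0, 0, 0, 0, 0, 0, -1, 0, 0, 0, 0, 0, 0, -1, 0, 0, 0, 0, 0, 0, -1],
  newtons=60,
)

```text
clock: 35.95
position: [0.4954, 0.2394, 0.0268]
ee_rot: [0.5, 0.501, 0.5, -0.499]
contact_force: [-1.0, -1.0, 5.9]
width: 0.0583
```

carry_out(
  deltas=[-0.1, 0, 0, 0, 0, 0, -1, -0.4, 0, 0, 0, 0, 0, -1, -0.6, 0, 0, 0, 0, 0, -1, -0.6, 0, 0, 0, 0, 0, -1, -0.6, 0, 0, 0, 0, 0, -1, -0.5, 0, 0, 0, 0, 0, -1, -0.3, 0, 0, 0, 0, 0, -1, -0.1, 0, 0, 0, 0, 0, -1, 0, 0, 0, 0, 0, 0, -1, 0, 0, 0, 0, 0, 0, -1],
)

```text
clock: 37.2
position: [0.4939, 0.2389, 0.2164]
ee_rot: [-0.5, -0.499, -0.5, 0.501]
contact_force: [-0.5, 0.2, -4.9]
width: 0.0585
```

carry_out(
  deltas=[0, 0.05, 0.2, 0, 0, 0, -1, 0, 0.11, 0.4, 0, 0, 0, -1, 0, 0.16, 0.6, 0, 0, 0, -1, 0, 0.19, 0.75, 0, 0, 0, -1, 0, 0.22, 0.85, 0, 0, 0, -1, 0, 0.22, 0.85, 0, 0, 0, -1, 0, 0.19, 0.75, 0, 0, 0, -1, 0, 0.16, 0.6, 0, 0, 0, -1, 0, 0.11, 0.4, 0, 0, 0, -1, 0, 0.05, 0.2, 0, 0, 0, -1],
)

```text
clock: 38.45
position: [0.5822, -0.099, 0.217]
ee_rot: [-0.499, -0.5, -0.5, 0.501]
contact_force: [0.2, 0.1, -4.9]
width: 0.0583
```

carry_out(
  deltas=[0, 0, 0, 0, 0, 0, -1, 0, 0, 0, 0, 0, 0, -1, 0, 0, 0, 0, 0, 0, -1, 0, 0, 0, 0, 0, 0, -1, 0, 0, 0, 0, 0, 0, -1, 0, 0, 0, 0, 0, 0, -1],
)

```text
clock: 39.2
position: [0.5823, -0.0966, 0.2178]
ee_rot: [0.5, 0.5, 0.5, -0.5]
contact_force: [-0.0, -0.8, -4.2]
width: 0.0587
```

```bash
python3 snap.py side 12; python3 snap.py top 12;python3 w.py
python3 - <<'E'
from rig import readout
from h import *
s=readout.get_state(); print(np.abs(s["qd"]).max(), rot(s["ee_rot"]).round(4))
E
```

```text
39.25 [ 0.39688726  0.29720081 -4.89356475] 0.058602673879470456
39.3 [-0.5108078  -0.93496168 -5.26985093] 0.05892359735107239
[ 0.06716576 -0.12876122 -4.72994769] [0.33943172 0.63805854 0.38857961] [ 3.2000e-02 -4.6049e+01 -2.6254e+01 -4.0000e-03  3.0000e-03  0.0000e+00] [ 0.58234914 -0.09688365  0.21777122] 0.058072259419274644 39.55
0.0008954417082827802 [[ 0.e+00  1.e+00 -2.e-04]
 [ 1.e-04 -2.e-04 -1.e+00]
 [-1.e+00  0.e+00 -1.e-04]]
```

View pics/side12.png

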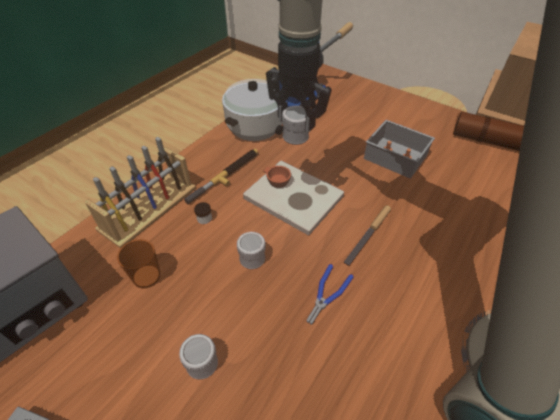

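View pics/top12.png

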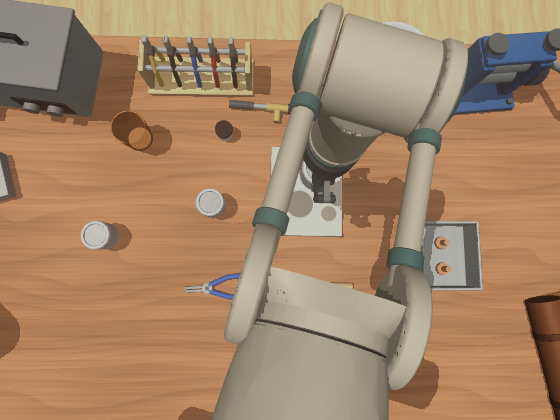

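```bash
python3 -c "
from rig import job
print(job.sign_off())"
```

```text
the job is handed in; nothing more can be done
None
```

The job is done and handed in, with the arm's clock at about 39.6 s of the 72 s allowed.

- **Buttons:** both copper buttons are in the scrap pan. The last top view shows them side by side on its floor, and the board holds only the crucible, which looks unmoved in the side view.
- **Tins:** I lifted left, middle and right in that order, about 9.5 cm each, and set each back down upright. The wrist force read about 1.8 N, 4.5 N and 2.4 N, so the middle tin is the heaviest at roughly 0.46 kg.
- **Finish:** the middle tin is held upright over the board at about (0.582, −0.097). Its base is about 19 cm above the bench, joint speeds are near zero and the wrist force reads about −4.7 N. The other two tins are standing, and the file, pliers, flux jar and tea glass look unmoved as far as the last views show them.

No check failed. The wrist briefly read 5 to 10 N when the gripper closed and when I set tins down, well under the limit.

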